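# Lock the jaw of the circuit-board holder with its pin

## Robot

A 6-joint arm with a two-finger parallel gripper is mounted at the origin on the work surface. World frame = base frame: x ahead of the robot, y to its left, z up, the work surface at z = 0. Lengths are in m, angles in rad, forces in N, time in s.
With the tool pointing down it reaches from about 0.225 to 0.875 m from the base axis. Payload 3.4 kg.
Tool frame: the origin (TCP) lies between the finger pads; the fingertips stand 8 mm ahead of it and the grasp point (between the pads) lies 11 mm behind it; z points along the fingers, y is the line along which they close (so a half turn about z gives the same grasp; the last joint's range is limited). The gripper opens to 85 mm and grips with 20 to 120 N. Pads are 22 mm wide; open, the fingers measure 114 mm over their backs; the gripper's body (76 mm by 85 mm) begins 54 mm behind the grasp point. The pads swing forward as they close: fully open they stand 13 mm farther back than shut.
Start: joints at [-1.39, 0.276, 1.505, -0, 1.361, -0.121], TCP at [0.171, -0.549, 0.239] pointing down, gripper open.
Joint ranges: [-2.89, 2.89], [-0.75, 2.08], [0.22, 2.7], [-1.18, 4.32], [0.11, 2.71], [-2.7, 2.7]. Speed limits (rad/s): [2.57, 2.57, 3.14, 3.14, 3.14, 3.14].

## Interface

Orientations are given as a unit quaternion [w, x, y, z].
In Python, from rig import manip, optics, finder gives the robot as it stands.
- The arm moves only by the tool servo_tool, never from a script. Its argument "increments" is a list of rows, each a list of 7 numbers: the shift along the tool's x, y, z in cm, then the turn, a rotation vector about the tool's x, y, z in degrees, then the closure, from -1 (fully open) to 1 (shut). In form: [[x, y, z, rx, ry, rz, gripper], ...]. A call has exactly 5 rows; each row shifts and turns the commanded pose from where the row before left it, along the tool's axes as they then stand; what a row does not reach is not made up. A row lasts 1/10 s, in which the tool goes at most 50 mm and 8.59 degrees, less where a joint would pass 70% of its speed; a pose out of reach is approached as far as the arm can. A call is refused whole if a number of a shift passes 5 or a number of a turn 8.59, either way. A call with a gripper value outside its range is refused whole. The fingers move at their own pace and stop on an object; "squeeze" is the grip in N (left out, the last holds). Time passes only in rows, so rows that do not move let the fingers close, or fill a call up. It gives the time, the measured TCP pose, the force, the opening and the grip force at its end, in the units of the state.
- manip.get_state(): the state, without advancing time (a new reading comes with each control period).
- optics.get_image(name): name is "scene" or "top" or "wrist"; returns the picture (400x640x3 uint8, red, green, blue); there is no depth.
- optics.get_calibration(name): a dict with "fov_y" (degrees; the focal length in pixels is half the picture's height over the tangent of half this angle, whatever the lens; pixels are square), "cx", "cy" (the principal point, pixels), "world_to_cam" (4x4, takes a point from world to camera coordinates). Camera axes: x right, y down, z forward; pixel columns grow to the right and rows downward; lengths in m; the calibration is good to about 2 mm. A picture is of the moment at which its call begins: read the wrist's pose just before it. get_calibration takes no time and is no camera call; for the wrist camera it gives the pose at the moment of the call.
- manip.sign_off(): hands the job in; it is judged then, once.
Trained networks look in the newest picture that a camera, given by its name, has taken for a name from the list of things; names that differ only in an ending like _2 or _b are one class to them, and where a whole thing is asked for, a point or a joint stands for the part that bears it (a point fixed in the world has none). Each returns a list of dicts, best first, with "p" (0 to 1); they miss things now and then, are a little off and sometimes report something else, mostly with a low value. They report only what shows in the picture. A call takes as long as a camera call. They do not tell look-alikes from the thing itself.
- finder.silhouettes(label, camera): "region" (400x640 bool, what is visible of it) and "box" ([centre column, centre row, width, height] in pixels, round what is visible of it).
- finder.tip_of(label, camera): "at" ([column, row] in pixels: a listed point, or the origin of a listed thing).
The state is a dict: "clock": time; "qpos": joint angles; "qd": joint speeds; "effort": joint torques, N m; "position": TCP position; "ee_rot": TCP orientation; "contact_force": force on the tool from outside, world axes, zero at the start; "moment": the same for the moment, N m; "width": finger opening in m; "gripper_force": force on a finger pad.
Only numpy, scipy, OpenCV 4.12 (cv2) and the standard library are available. Lean on these libraries where they do the work, as an engineer would, in place of code of your own. Each camera call takes 0.05 s, during which the arm holds its last target. There are 200 camera calls.

## Task

Slide the jaw of the circuit-board holder along its rail towards the green board until the hole in the jaw lies over the hole in the rail, and let go of it. Then take the pin with the red knob from the grey rack and put it down through both holes, fully home with its flange resting on the jaw, and let go. Leave the blue pin standing in the rack.

Things in the scene. Friction and masses are not known exactly. Their poses are not given: they have to be found in the camera images.
- rail_hole (a point): Centre of the mouth of the 24 mm through hole in the fixed aluminium rail (390 x 50 mm, on a blue mat), top face 27 mm above the table. z up, x along the rail towards the green circuit board, whose edge, 38 mm from the hole, enters a slot in the jaw's front. The jaw starts on the -x side, the hole bare. Nothing on the +x side stands over 50 mm above the table.
- jaw_fin (a point): Centre (62 mm above the table) of the jaw's upright orange fin: 16 mm thick along the rail, 44 wide, 45 tall. Axes as rail_hole. The jaw, a dark plate 140 x 70 mm, top 39.5 mm above the table, has a 24 mm hole 75 mm to the +x side of the fin's centre. It slides along x, about 2 N friction, stays where left, starts 65 to 120 mm short of lining up; end stop 10 mm past it.
- red_pin_knob (a point): Centre of the pin's red knob (24 mm across, 40 tall), 83 mm above the table at first. Flange below it: 40 mm across, 5 thick, underside 25 mm below this point. Shank: 14 mm diameter, 34 long, pointed, ends 59 mm below this point. 0.1 kg. Stands upright in a hole of the grey rack, top 58 mm above the table: lift over 34 mm. Home, this point is 37.5 mm above rail_hole.
- blue_pin_knob (a point): Centre of the blue knob of another pin, alike but with a shank only 16 mm long, too short for this job. It stands in the other hole of the same grey rack, 100 mm from the red pin; this point is 83 mm above the table.
Not all that is in view belongs to the job. What is shaped like the part that bears red_pin_knob but white is not meant.

How it is judged:
On the way:
1. the jaw's hole lies over the rail's hole, within 10 mm (x of jaw_fin in the frame of rail_hole between -0.085 and -0.065 m), for 0.2 s.
At the end, for the whole second after the job is handed in: The jaw's hole lies over the rail's (within 11 mm), the red pin stands through both, within 10 mm of the rail hole's centre, upright within 10 degrees, its flange on the jaw (within 5 mm of home). The blue pin still stands in the rack (within 30 mm of its start) (x of jaw_fin in the frame of rail_hole between -0.086 and -0.064 m and horizontal distance between red_pin_knob and rail_hole below 0.01 m and z of red_pin_knob in the frame of rail_hole between 0.0325 and 0.0425 m and angle between red_pin_knob's own z axis and vertical below 0.175 rad and distance of blue_pin_knob from where it was at the start of the episode below 0.03 m); the robot touches nothing.
It fails at once if the blue pin is taken out of its place in the rack (moved by more than 30 mm) (distance of blue_pin_knob from where it was at the start of the episode above 0.03 m).
It also fails if it takes over 51 s, if anything falls off the work surface, if the arm or the gripper's body presses on something with over 40 N, if the wrist force passes 120 N, or if a joint passes its speed limit or range.

## Working session

There is one attempt and no reset: what is moved stays moved. The work goes in short steps, Python scripts to look and compute and a tool call to move; the robot and the scene stay as the last step left them, time stands still between calls to the robot, and variables do not carry over. Pictures are saved under pics/ and viewed, at most 11 in all, crops included, and the job is handed in when it is done.

Besides the shell and the picture viewer there is one more tool, called after "Emit:" by a JSON object that holds its "fn" and its "kwargs", one argument or row to a line. servo_tool: Moves the arm, as the interface text tells. Its arguments: {"type":"object","properties":{"increments":{"type":"array","items":{"type":"array","items":{"type":"number"}}},"squeeze":{"type":"number"}},"required":["increments"]}

```bash
mkdir -p pics; cat > h.py <<'E'
import numpy as np, cv2
from scipy.spatial.transform import Rotation as R
from rig import manip, optics, finder
def ray(c,px):
    k=optics.get_calibration(c); f=200/np.tan(np.radians(k["fov_y"])/2)
    M=np.array(k["world_to_cam"]); d=M[:3,:3].T@np.array([(px[0]-k["cx"])/f,(px[1]-k["cy"])/f,1]); o=-M[:3,:3].T@M[:3,3]
    return o,d
def atz(c,px,z):
    o,d=ray(c,px); return (o+d*(z-o[2])/d[2])[:2].round(4)
def tcp():
    s=manip.get_state(); q=s["ee_rot"]; return np.array(s["position"]),R.from_quat([q[1],q[2],q[3],q[0]]).as_matrix(),s
Z=dict(rail_hole=.027,jaw_fin=.062,red_pin_knob=.083,blue_pin_knob=.083)
def look(cams,names=Z):
    for c in cams:
        im=optics.get_image(c)
        for n in names:
            for r in finder.tip_of(n,c)[:3]: print(c,n,round(r["p"],2),np.round(r["at"],1),atz(c,r["at"],Z[n]))
        yield c,im
def save(im,n): cv2.imwrite(f"pics/{n}.png",cv2.cvtColor(im,cv2.COLOR_RGB2BGR))
E
python3 - <<'E'
from h import *
for c,im in look(["top","scene"]): save(im,c+"0")
p,M,s=tcp(); print(p,M.round(3),s["clock"],s["width"])
E
```

```text
top rail_hole 0.66 [189.  181.1] [0.5734 0.1857]
top jaw_fin 0.62 [271.5 155.5] [0.6085 0.0086]
top red_pin_knob 0.88 [409.2 267.5] [ 0.3675 -0.245 ]
top red_pin_knob 0.83 [363.2 212.6] [ 0.477  -0.1664]
top red_pin_knob 0.81 [421.8 214. ] [ 0.4681 -0.2791]
top blue_pin_knob 0.56 [415.5 161.4] [ 0.574  -0.2773]
scene rail_hole 0.68 [412.3 236.7] [0.5686 0.192 ]
scene jaw_fin 0.57 [336.4 226.8] [0.6101 0.007 ]
scene red_pin_knob 0.75 [268.2 134.1] [ 0.3876 -0.2421]
scene red_pin_knob 0.57 [239.3 155.9] [ 0.479  -0.2918]
scene red_pin_knob 0.55 [279.7 170.4] [ 0.4968 -0.1738]
scene blue_pin_knob 0.69 [234.1 186.7] [ 0.5757 -0.2697]
[ 0.17091381 -0.54901416  0.23929384] [[ 0.955  0.297 -0.   ]
 [ 0.297 -0.955 -0.   ]
 [-0.     0.    -1.   ]] 0.5 0.08556330726793115
```

View pics/top0.png

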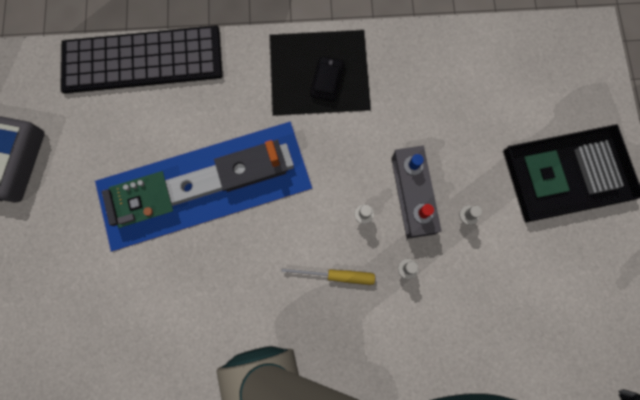

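View pics/scene0.png

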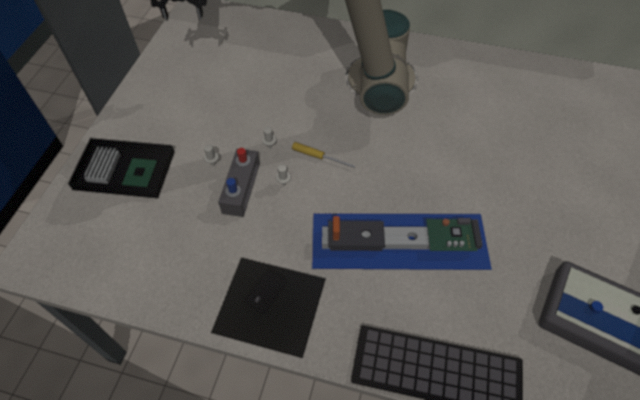

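The top view shows the orange fin at (272,153), the bare rail hole at (187,185), and the rack with the blue pin at (416,161) and the red pin at (427,211). White look-alikes stand at (364,213), (409,268) and (471,214). The scene view agrees: fin (336,228), rail hole (412,236), red pin (241,155), blue pin (233,185).

```bash
cat >> h.py <<'E'
def delta(x,y,z):
    p,M,s=tcp(); print("delta tool cm",(M.T@(np.array([x,y,z])-p)*100).round(2),"y ang",np.degrees(np.arctan2(M[1,1],M[0,1])).round(2),"tilt",M[:,2].round(3),"t",s["clock"])
E
python3 - <<'E'
from h import *
print(atz("top",(426.5,211),.1),atz("scene",(241,153),.1),atz("top",(416.5,160),.1),atz("scene",(233,184),.1))
delta(.609,.008,.2)
E
```

```text
[ 0.4705 -0.2845] [ 0.4808 -0.2839] [ 0.5718 -0.2756] [ 0.5791 -0.2686]
delta tool cm [ 58.39 -40.16   3.93] y ang -72.71 tilt [-0. -0. -1.] t 0.5
```

Emit:
{"fn": "servo_tool", "kwargs": {
  "increments": [
    [3.9,-2.7,0,0,0,0,-1],
    [3.9,-2.7,0,0,0,0,-1],
    [3.9,-2.7,0,0,0,0,-1],
    [3.9,-2.7,0,0,0,0,-1],
    [3.9,-2.7,0,0,0,0,-1]
  ]
}}

```text
clock: 1.0
position: [0.3178, -0.3607, 0.2395]
ee_rot: [0.0, 0.989, 0.15, 0.0]
contact_force: [1.0, -0.3, 0.4]
width: 0.0853
gripper_force: 0.0
```

Emit:
{"fn": "servo_tool", "kwargs": {
  "increments": [
    [3.9,-2.7,0,0,0,0,-1],
    [3.9,-2.7,0,0,0,0,-1],
    [3.9,-2.7,0,0,0,0,-1],
    [3.9,-2.7,0,0,0,0,-1],
    [3.9,-2.7,0,0,0,0,-1]
  ]
}}

```text
clock: 1.5
position: [0.464, -0.1737, 0.2396]
ee_rot: [0.0, 0.989, 0.15, 0.0]
contact_force: [0.6, -0.7, 0.2]
width: 0.0854
gripper_force: 0.0
```

Emit:
{"fn": "servo_tool", "kwargs": {
  "increments": [
    [3.9,-2.7,0,0,0,0,-1],
    [3.9,-2.7,0,0,0,0,-1],
    [3.9,-2.7,0,0,0,0,-1],
    [2,-1.4,0,0,0,5.5,-1],
    [0,0,0,0,0,0,-1]
  ]
}}

```text
clock: 2.0
position: [0.5675, -0.041, 0.239]
ee_rot: [-0.001, 0.995, 0.104, 0.001]
contact_force: [0.5, 0.6, -1.0]
width: 0.0855
gripper_force: 0.0
```

```bash
python3 - <<'E'
from h import *
delta(.609,.008,.2)
for c,im in look(["wrist"],["rail_hole","jaw_fin"]): save(im,"w1")
E
```

```text
delta tool cm [ 5.07 -3.93  3.91] y ang -78.02 tilt [ 0.001  0.001 -1.   ] t 2.0
wrist rail_hole 0.64 [122.  135.6] [0.5655 0.1887]
wrist jaw_fin 0.89 [280.8 129.4] [0.6133 0.002 ]
wrist jaw_fin 0.7 [124.9 136.7] [0.5719 0.1632]
```

View pics/w1.png

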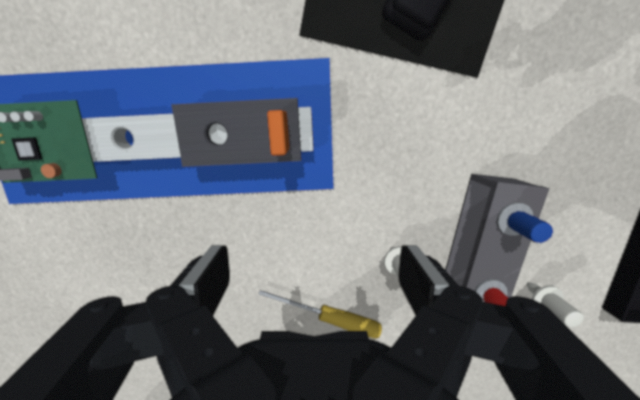

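Wrist view: fin at (278,132), jaw hole (217,133), rail hole (122,137). The rail tilts slightly in the picture.

```bash
python3 - <<'E'
from h import *
for a,b,z in [((10,204),(333,188),0.002),((0,74),(330,58),.002),((95,162),(180,158),.027),((88,118),(175,114),.027),((122,135.6),(217,132),.033)]:
    A,B=atz("wrist",a,z),atz("wrist",b,z);d=A-B;print(A,B,np.degrees(np.arctan2(d[1],d[0])).round(1))
print(atz("wrist",(217.5,132.5),.0395), atz("wrist",(122,136.5),.027))
delta(.613,.003,.15)
E
```

```text
[0.4371 0.3502] [ 0.5484 -0.0734] 104.7
[0.6041 0.3485] [ 0.7021 -0.0347] 104.3
[0.5269 0.2195] [0.5528 0.1189] 104.4
[0.5777 0.2273] [0.6029 0.1286] 104.3
[0.5666 0.1844] [0.5933 0.0768] 103.9
[0.5936 0.0741] [0.5644 0.1881]
delta tool cm [ 5.68 -3.65  8.91] y ang -78.15 tilt [-0.001 -0.001 -1.   ] t 2.15
```

Emit:
{"fn": "servo_tool", "kwargs": {
  "increments": [
    [2.9,-1.8,2,0,0,0,-1],
    [2.8,-1.7,2,0,0,0,-1],
    [0,0,3,0,0,-2.5,-1],
    [0,0,0,0,0,0,-1],
    [0,0,0,0,0,0,-1]
  ]
}}

```text
clock: 2.65
position: [0.6133, 0.0007, 0.1694]
ee_rot: [0.0, 0.992, 0.123, -0.001]
contact_force: [-0.2, -0.2, -0.1]
width: 0.0855
gripper_force: 0.0
```

```bash
python3 - <<'E'
from h import *
delta(.6123,.0015,.06)
for c,im in look(["wrist"],["rail_hole","jaw_fin"]): save(im,"w2")
E
```

```text
delta tool cm [-0.06 -0.1  10.94] y ang -75.82 tilt [-0.002 -0.    -1.   ] t 2.65
wrist rail_hole 0.9 [119.2 188.1] [0.5685 0.1903]
wrist jaw_fin 0.97 [307.6 195.2] [0.617  0.0076]
```

View pics/w2.png

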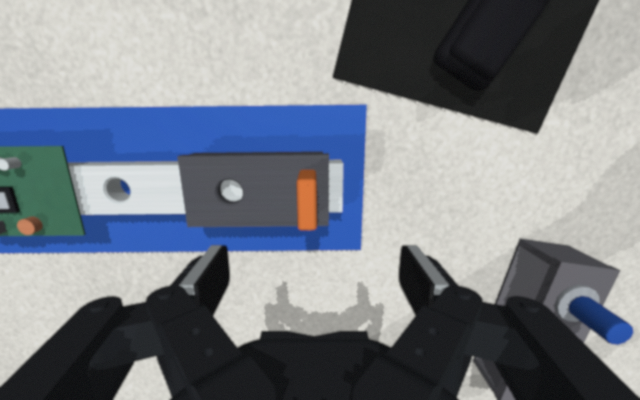

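Wrist view: fin between the fingers at (307,200), jaw hole (231,190), rail hole (117,188).

```bash
python3 - <<'E'
from h import *
a,b=atz("wrist",(231,190),.0395), atz("wrist",(117.5,188),.027)
print(a,b,np.hypot(*(b-a)),a-.075*np.array([-.2487,.9686]))
delta(.615,.0045,.06)
E
```

```text
[0.598 0.079] [0.5684 0.1922] 0.11700598275301995 [0.6166525 0.006355 ]
delta tool cm [ 0.07 -0.36 11.13] y ang -75.8 tilt [ 0.003 -0.001 -1.   ] t 2.8
```

Emit:
{"fn": "servo_tool", "kwargs": {
  "increments": [
    [0.2,-0.4,3,0,0,0,-1],
    [0,0,3.5,0,0,0,-1],
    [0,0,3,0,0,0,-1],
    [0,0,1.5,0,0,0,-1],
    [0,0,0,0,0,0,-1]
  ]
}}

```text
clock: 3.3
position: [0.614, 0.006, 0.0583]
ee_rot: [-0.0, 0.992, 0.124, -0.001]
contact_force: [-0.0, -0.6, -0.1]
width: 0.0855
gripper_force: 0.0
```

Emit:
{"fn": "servo_tool", "kwargs": {
  "increments": [
    [0,0,0,0,0,0,0.5],
    [0,0,0,0,0,0,1],
    [0,0,0,0,0,0,1],
    [0,0,0,0,0,0,1],
    [0,0,0,0,0,0,1]
  ],
  "squeeze": 30
}}

```text
clock: 3.8
position: [0.6155, 0.0065, 0.0602]
ee_rot: [0.0, 0.992, 0.125, 0.001]
contact_force: [-1.4, 1.6, 1.5]
width: 0.0156
gripper_force: 33.0
```

Emit:
{"fn": "servo_tool", "kwargs": {
  "increments": [
    [0,-1,0,0,0,0,1],
    [0,-2,0,0,0,0,1],
    [0,-2,0,0,0,0,1],
    [0,-2,0,0,0,0,1],
    [0,-1,0,0,0,0,1]
  ]
}}

```text
clock: 4.3
position: [0.5949, 0.0851, 0.0601]
ee_rot: [0.0, 0.992, 0.125, 0.0]
contact_force: [-1.7, -3.2, 5.4]
width: 0.0158
gripper_force: 33.3
```

Emit:
{"fn": "servo_tool", "kwargs": {
  "increments": [
    [0,-1,0,0,0,0,1],
    [0,-1,0,0,0,0,1],
    [0,-0.7,0,0,0,0,1],
    [0,0,0,0,0,0,1],
    [0,0,0,0,0,0,1]
  ]
}}

```text
clock: 4.8
position: [0.5879, 0.1116, 0.0601]
ee_rot: [-0.001, 0.992, 0.125, -0.0]
contact_force: [-2.2, 0.8, 6.2]
width: 0.0154
gripper_force: 33.5
```

```bash
python3 - <<'E'
from h import *
p,M,s=tcp();print(p,np.dot(p[:2]-[.6155,.0065],[-.2487,.9686]),s["contact_force"],s["width"])
im=optics.get_image("wrist");save(im,"w3")
save(cv2.resize(optics.get_image("top")[140:240,100:300],None,fx=3,fy=3),"t3")
E
```

```text
[0.58789108 0.11158649 0.06011439] 0.10865310754553688 [-2.15439489  0.77275638  6.17211486] 0.015400555943318236
```

View pics/w3.png

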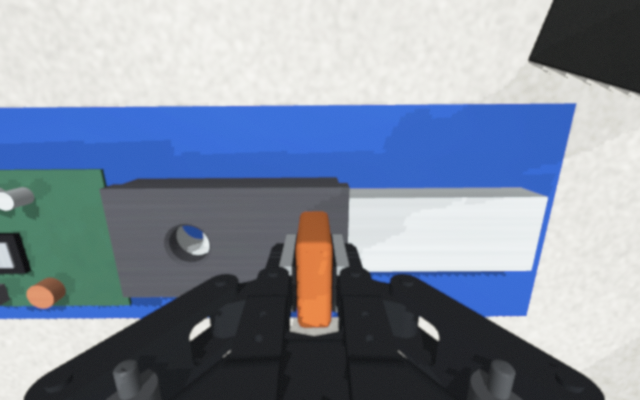

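The jaw hole is at (188,242). Blue mat shows at its upper left and bare rail at the right, so it is about 8 mm short.

Emit:
{"fn": "servo_tool", "kwargs": {
  "increments": [
    [0,-0.5,0,0,0,0,1],
    [0,-0.3,0,0,0,0,1],
    [0,0,0,0,0,0,1],
    [0,0,0,0,0,0,1],
    [0,0,0,0,0,0,1]
  ]
}}

```text
clock: 5.4
position: [0.586, 0.1185, 0.0601]
ee_rot: [-0.0, 0.992, 0.125, -0.0]
contact_force: [-2.2, -0.1, 6.1]
width: 0.0154
gripper_force: 33.6
```

```bash
python3 - <<'E'
from h import *
p,M,s=tcp();print(p,np.dot(p[:2]-[.6155,.0065],[-.2487,.9686]),s["contact_force"],s["width"])
im=optics.get_image("wrist");save(cv2.resize(im[180:310,90:350],None,fx=3,fy=3,interpolation=cv2.INTER_CUBIC),"w4")
E
```

```text
[0.58602985 0.11851352 0.06011456] 0.11582552286769635 [-2.20136258 -0.07143885  6.08945224] 0.015433744004179172
```

View pics/w4.png

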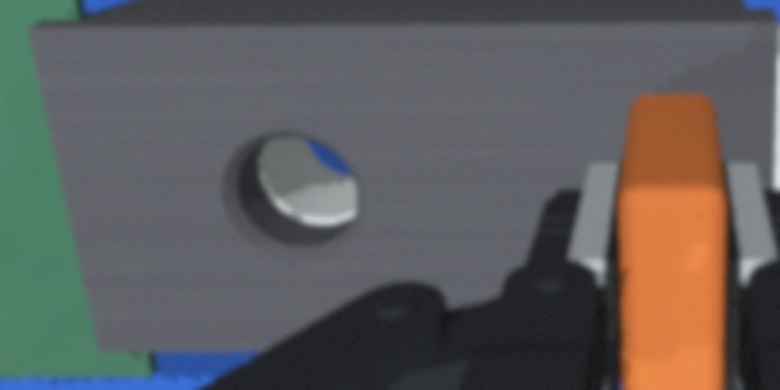

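The holes now nearly coincide: jaw mouth centre at crop (292,188), rail bore inside it, and a mat sliver at (330,157). A quick projection will check the fit.

```bash
python3 - <<'E'
from h import *
u=np.array([-.2487,.9686])
j=atz("wrist",(90+292/3,180+188/3),.0395); p,M,s=tcp()
f=p[:2]; print("jaw from px",j,"from fin",f+.075*u)
k=optics.get_calibration("wrist");F=200/np.tan(np.radians(k["fov_y"])/2);W=np.array(k["world_to_cam"])
im=cv2.imread("pics/w4.png")
t=np.linspace(0,2*np.pi,60)
def draw(c,z,col):
    P=np.c_[c[0]+.012*np.cos(t),c[1]+.012*np.sin(t),z+0*t]@W[:3,:3].T+W[:3,3]
    q=P[:,:2]/P[:,2:]*F+[k["cx"],k["cy"]]; q=(q-[90,180])*3
    cv2.polylines(im,[q.astype(int)],True,col,1)
draw(j,.0395,(0,255,255));draw(j,.027,(0,0,255));draw(j,.002,(255,255,0))
draw(j+.005*u,.002,(0,255,0));draw(j-.005*u,.002,(255,0,255))
cv2.imwrite("pics/o4.png",cv2.resize(im[90:290,150:430],None,fx=2.5,fy=2.5))
E
```

```text
jaw from px [0.5664 0.1911] from fin [0.56741596 0.19118172]
```

View pics/o4.png

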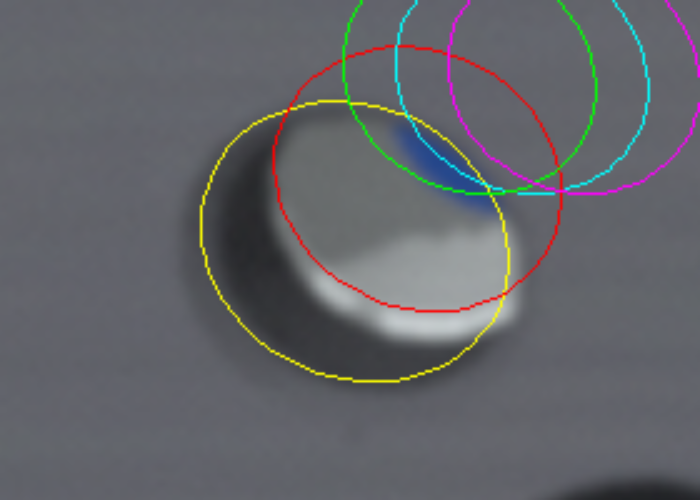

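Projected circles match an aligned fit, so the jaw is within about 2 mm. I'll let go and rise.

Emit:
{"fn": "servo_tool", "kwargs": {
  "increments": [
    [0,0,0,0,0,0,-1],
    [0,0,0,0,0,0,-1],
    [0,0,0,0,0,0,-1],
    [0,0,0,0,0,0,-1],
    [0,0,0,0,0,0,-1]
  ]
}}

```text
clock: 5.95
position: [0.5868, 0.1179, 0.0591]
ee_rot: [0.0, 0.992, 0.124, -0.0]
contact_force: [0.9, 0.2, 0.5]
width: 0.0851
gripper_force: 0.0
```

Emit:
{"fn": "servo_tool", "kwargs": {
  "increments": [
    [0,0,-3,0,0,0,-1],
    [0,0,-4,0,0,0,-1],
    [0,0,-4,0,0,0,-1],
    [0,0,-4,0,0,0,-1],
    [0,0,0,0,0,0,-1]
  ]
}}

```text
clock: 6.45
position: [0.5905, 0.1182, 0.2157]
ee_rot: [0.0, 0.992, 0.124, 0.006]
contact_force: [1.1, 1.0, -0.3]
width: 0.0853
gripper_force: 0.0
```

```bash
python3 - <<'E'
from h import *
list(look(["wrist"],["rail_hole","jaw_fin"]))
delta(.44,-.25,.22)
E
```

```text
wrist rail_hole 0.57 [249.  186.8] [0.5624 0.1883]
wrist jaw_fin 0.7 [311.8 191.3] [0.5827 0.1196]
delta tool cm [-23.24  32.03  -1.11] y ang -75.72 tilt [-0.001 -0.    -1.   ] t 6.6
```

Emit:
{"fn": "servo_tool", "kwargs": {
  "increments": [
    [-2.9,4,0,0,0,0,-1],
    [-2.9,4,0,0,0,0,-1],
    [-2.9,4,0,0,0,0,-1],
    [-2.9,4,0,0,0,0,-1],
    [-2.9,4,0,0,0,0,-1]
  ]
}}

```text
clock: 7.1
position: [0.4935, -0.1129, 0.2071]
ee_rot: [-0.001, 0.992, 0.125, -0.002]
contact_force: [0.6, -0.8, 0.6]
width: 0.0853
gripper_force: 0.0
```

Emit:
{"fn": "servo_tool", "kwargs": {
  "increments": [
    [-2.9,4,0,0,0,0,-1],
    [-2.9,4,0,0,0,0,-1],
    [-2.9,4,0,0,0,0,-1],
    [0,0,0,0,0,0,-1],
    [0,0,0,0,0,0,-1]
  ]
}}

```text
clock: 7.6
position: [0.4397, -0.2497, 0.2074]
ee_rot: [-0.002, 0.992, 0.123, -0.001]
contact_force: [0.0, 0.1, 0.1]
width: 0.0855
gripper_force: 0.0
```

```bash
python3 - <<'E'
from h import *
for c,im in look(["wrist"],["red_pin_knob","blue_pin_knob"]): save(im,"w5")
delta(.476,-.285,.22)
E
```

```text
wrist red_pin_knob 0.94 [298.9 249.5] [ 0.3815 -0.2469]
wrist red_pin_knob 0.93 [361.5 171.2] [ 0.4723 -0.2842]
wrist red_pin_knob 0.88 [452.6 193.7] [ 0.4729 -0.3731]
wrist blue_pin_knob 0.62 [386.8  54.5] [ 0.5711 -0.2758]
delta tool cm [ 2.47  4.46 -1.17] y ang -75.62 tilt [-0.001  0.002 -1.   ] t 7.75
```

View pics/w5.png

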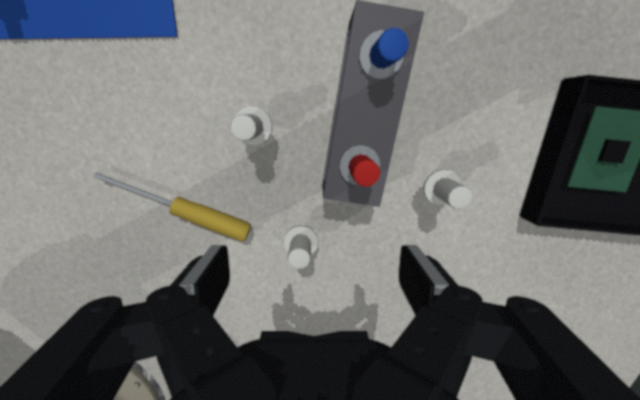

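The red knob is at (365,170) in the rack and blue at (392,45). White look-alikes are at (250,125), (300,250) and (450,190). I'll move over red and lower partway.

Emit:
{"fn": "servo_tool", "kwargs": {
  "increments": [
    [1.2,2.2,2,0,0,0,-0.5],
    [1.1,2.2,2,0,0,0,-0.5],
    [0,0,1.7,0,0,0,-0.5],
    [0,0,0,0,0,0,-0.5],
    [0,0,0,0,0,0,-0.5]
  ]
}}

```text
clock: 8.25
position: [0.4744, -0.2849, 0.1521]
ee_rot: [-0.001, 0.992, 0.125, -0.0]
contact_force: [0.5, -0.9, 0.5]
width: 0.0642
gripper_force: 0.0
```

```bash
python3 - <<'E'
from h import *
for c,im in look(["wrist"],["red_pin_knob"]):
    h=cv2.cvtColor(im,cv2.COLOR_RGB2HSV); m=((h[...,0]<8)|(h[...,0]>172))&(h[...,1]>150)&(h[...,2]>60)
    ys,xs=np.nonzero(m); print(len(xs),xs.min(),xs.max(),ys.min(),ys.max(),xs.mean(),ys.mean()); print(atz("wrist",(xs.mean(),ys.mean()),.09))
delta(.474,-.2843,.083)
E
```

```text
wrist red_pin_knob 0.97 [312.3 213.7] [ 0.4741 -0.2842]
wrist red_pin_knob 0.85 [424.2 240.1] [ 0.4746 -0.3737]
wrist red_pin_knob 0.8 [177.3 157.9] [ 0.4911 -0.1804]
1099 300 332 196 239 316.21656050955414 218.39672429481345
[ 0.4736 -0.2873]
delta tool cm [-0.04 -0.17  7.03] y ang -75.62 tilt [ 0.001 -0.001 -1.   ] t 8.35
```

Emit:
{"fn": "servo_tool", "kwargs": {
  "increments": [
    [0,0,2.5,0,0,0,-0.5],
    [0,0,2.5,0,0,0,-0.5],
    [0,0,2,0,0,0,-0.5],
    [0,0,0,0,0,0,-0.5],
    [0,0,0,0,0,0,-0.5]
  ]
}}

```text
clock: 8.85
position: [0.4746, -0.2866, 0.0834]
ee_rot: [0.001, 0.992, 0.125, 0.001]
contact_force: [-0.8, -0.3, 0.0]
width: 0.0646
gripper_force: 0.0
```

Emit:
{"fn": "servo_tool", "kwargs": {
  "increments": [
    [0,0,0,0,0,0,0],
    [0,0,0,0,0,0,1],
    [0,0,0,0,0,0,1],
    [0,0,0,0,0,0,1],
    [0,0,0,0,0,0,1]
  ],
  "squeeze": 40
}}

```text
clock: 9.35
position: [0.4748, -0.287, 0.0836]
ee_rot: [0.001, 0.992, 0.124, 0.001]
contact_force: [-1.2, 0.7, 6.8]
width: 0.0229
gripper_force: 39.1
```

Gripped (23 mm). Next I lift straight up.

Emit:
{"fn": "servo_tool", "kwargs": {
  "increments": [
    [0,0,-1,0,0,0,1],
    [0,0,-2,0,0,0,1],
    [0,0,-3,0,0,0,1],
    [0,0,-3,0,0,0,1],
    [0,0,-1,0,0,0,1]
  ]
}}

```text
clock: 9.85
position: [0.4755, -0.2876, 0.1856]
ee_rot: [0.002, 0.992, 0.124, 0.002]
contact_force: [0.2, -0.7, -1.4]
width: 0.023
gripper_force: 39.3
```

```bash
python3 - <<'E'
from h import *
delta(.567,.191,.18)
im=optics.get_image("wrist");a=im[100:340,170:470]
im2=optics.get_image("top");b=cv2.resize(im2[130:290,330:490],(240,240))
save(cv2.resize(np.hstack([a,b]),None,fx=1.4,fy=1.4),"w6")
E
```

```text
delta tool cm [ 20.68 -44.12   0.43] y ang -75.71 tilt [ 0.005 -0.004 -1.   ] t 9.85
```

View pics/w6.png

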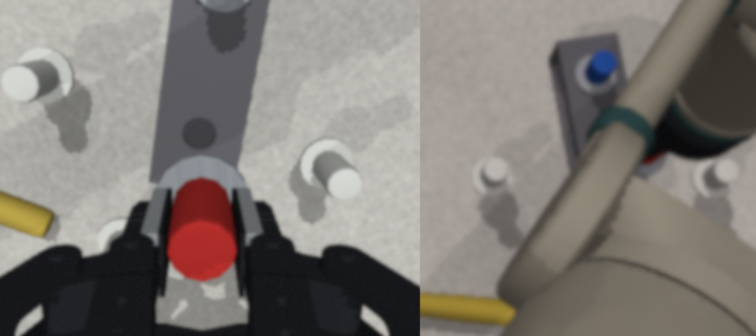

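The red pin is upright in the grip, its rack hole is empty at (200,132), and blue still stands. I'll carry it over the jaw.

Emit:
{"fn": "servo_tool", "kwargs": {
  "increments": [
    [1.5,-3.2,0,0,0,0,1],
    [2.1,-4.4,0,0,0,0,1],
    [2.1,-4.4,0,0,0,0,1],
    [2.1,-4.4,0,0,0,0,1],
    [2.1,-4.4,0,0,0,0,1]
  ]
}}

```text
clock: 10.45
position: [0.5175, -0.0585, 0.1803]
ee_rot: [-0.001, 0.992, 0.124, -0.002]
contact_force: [1.5, -1.0, -1.2]
width: 0.0222
gripper_force: 39.4
```

Emit:
{"fn": "servo_tool", "kwargs": {
  "increments": [
    [2.1,-4.4,0,0,0,0,1],
    [2.1,-4.4,0,0,0,0,1],
    [2.1,-4.4,0,0,0,0,1],
    [2.1,-4.4,0,0,0,0,1],
    [1.5,-3.2,0,0,0,0,1]
  ]
}}

```text
clock: 10.95
position: [0.5623, 0.1684, 0.18]
ee_rot: [-0.0, 0.992, 0.125, -0.002]
contact_force: [-0.6, -0.2, -1.0]
width: 0.0226
gripper_force: 39.4
```

Emit:
{"fn": "servo_tool", "kwargs": {
  "increments": [
    [0.9,-2.3,0,0,0,0,1],
    [0,0,2,0,0,0,1],
    [0,0,2,0,0,0,1],
    [0,0,1,0,0,0,1],
    [0,0,0,0,0,0,1]
  ]
}}

```text
clock: 11.45
position: [0.5642, 0.1895, 0.1292]
ee_rot: [0.0, 0.992, 0.124, -0.003]
contact_force: [-0.5, -0.1, -0.6]
width: 0.0228
gripper_force: 39.5
```

```bash
python3 - <<'E'
from h import *
delta(.567,.1912,.064)
p,M,s=tcp()
im=optics.get_image("wrist"); save(im,"w7")
Z["red_pin_knob"]=p[2]
list(look(["wrist"],["red_pin_knob","rail_hole","jaw_fin"]))
for c in["top","scene"]: list(look([c],["red_pin_knob","jaw_fin"]))
print(p)
E
```

```text
delta tool cm [ 0.35 -0.1   6.52] y ang -75.71 tilt [-0.006 -0.001 -1.   ] t 11.45
wrist rail_hole 0.73 [312.2 200.6] [0.5661 0.1917]
wrist jaw_fin 0.61 [411.9 211.9] [0.5861 0.1188]
top red_pin_knob 0.68 [364.7 212.7] [ 0.4684 -0.1642]
top red_pin_knob 0.58 [412.  269.6] [ 0.3611 -0.2406]
top red_pin_knob 0.52 [171.6 173.5] [0.5621 0.1899]
top jaw_fin 0.7 [214.8 172.6] [0.5788 0.1241]
scene red_pin_knob 0.75 [211.6 153.5] [ 0.5225 -0.3435]
scene red_pin_knob 0.75 [266.7 130.3] [ 0.4127 -0.2332]
scene red_pin_knob 0.7 [416.6 211.1] [0.5586 0.1862]
scene jaw_fin 0.69 [383.6 227.7] [0.5826 0.1189]
[0.56422934 0.18947446 0.12917245]
```

View pics/w7.png

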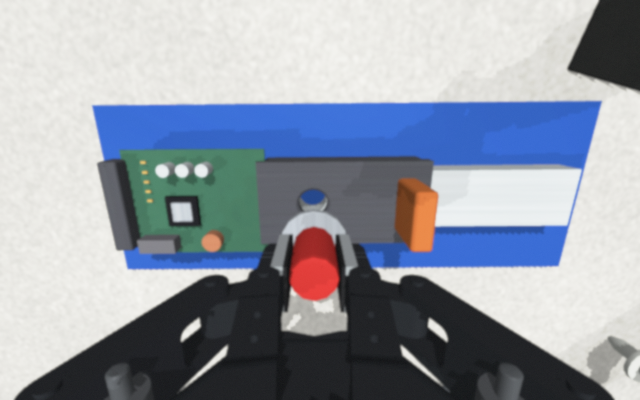

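The jaw hole (312,200) is open to the mat and in line with the knob (314,275), and the fin is at (415,215).

```bash
python3 - <<'E'
from h import *
p,M,s=tcp()
for px,z in [((314.5,277),p[2]+.02),((313,239),p[2]-.02)]:
    print(atz("wrist",px,z), (M.T@np.r_[atz("wrist",px,z)-p[:2],0]).round(4))
h=atz("wrist",(312.5,200.5),.0395);print(h);delta(.567,.1912,.064)
E
```

```text
[0.5672 0.1906] [ 0.0008 -0.0005  0.    ]
[0.5677 0.1915] [ 0.0015 -0.0012  0.    ]
[0.5694 0.1925]
delta tool cm [ 0.07 -0.11  6.87] y ang -75.71 tilt [ 0.001  0.    -1.   ] t 12.0
```

Emit:
{"fn": "servo_tool", "kwargs": {
  "increments": [
    [0,-0.05,1.5,0,0,0,1],
    [0,0,1.5,0,0,0,1],
    [0,0,1,0,0,0,1],
    [0,0,0.7,0,0,0,1],
    [0,0,0,0,0,0,1]
  ]
}}

```text
clock: 12.5
position: [0.5656, 0.1903, 0.0843]
ee_rot: [0.0, 0.992, 0.124, -0.001]
contact_force: [0.7, -1.1, -1.3]
width: 0.0224
gripper_force: 39.5
```

Emit:
{"fn": "servo_tool", "kwargs": {
  "increments": [
    [0,0,0.6,0,0,0,1],
    [0,0,0.6,0,0,0,1],
    [0,0,0.3,0,0,0,1],
    [0,0,0,0,0,0,1],
    [0,0,0,0,0,0,1]
  ]
}}

```text
clock: 13.0
position: [0.5663, 0.1905, 0.0703]
ee_rot: [0.0, 0.992, 0.124, 0.0]
contact_force: [-0.1, -0.5, -1.1]
width: 0.0226
gripper_force: 39.5
```

Emit:
{"fn": "servo_tool", "kwargs": {
  "increments": [
    [0,0,0.3,0,0,0,1],
    [0,0,0.2,0,0,0,1],
    [0,0,0,0,0,0,1],
    [0,0,0,0,0,0,1],
    [0,0,0,0,0,0,1]
  ]
}}

```text
clock: 13.5
position: [0.5662, 0.1905, 0.0653]
ee_rot: [0.0, 0.992, 0.124, -0.0]
contact_force: [-0.4, -0.1, -1.1]
width: 0.0228
gripper_force: 39.4
```

Emit:
{"fn": "servo_tool", "kwargs": {
  "increments": [
    [0,0,0,0,0,0,0.2],
    [0,0,0,0,0,0,0.1],
    [0,0,0,0,0,0,0],
    [0,0,0,0,0,0,0],
    [0,0,0,0,0,0,0]
  ]
}}

```text
clock: 14.0
position: [0.5663, 0.1905, 0.0653]
ee_rot: [0.0, 0.992, 0.124, 0.0]
contact_force: [-0.7, 0.0, 0.3]
width: 0.0431
gripper_force: 0.0
```

Emit:
{"fn": "servo_tool", "kwargs": {
  "increments": [
    [0,0,-1,0,0,0,0],
    [0,0,-3,0,0,0,0],
    [0,0,-4,0,0,0,0],
    [0,0,-4,0,0,0,0],
    [0,0,0,0,0,0,0]
  ]
}}

```text
clock: 14.5
position: [0.5701, 0.1914, 0.1925]
ee_rot: [-0.001, 0.992, 0.124, 0.007]
contact_force: [0.3, 0.3, 0.7]
width: 0.0426
gripper_force: 0.0
```

```bash
python3 - <<'E'
from h import *
Z["red_pin_knob"]=.0645
for c,im in look(["wrist"],["red_pin_knob","jaw_fin"]): print(end="")
top=optics.get_image("top"); sc=optics.get_image("scene")
for c in["top","scene"]: list(look([c],["jaw_fin","blue_pin_knob"]))
save(np.hstack([im[100:300,170:570], cv2.resize(sc[180:280,340:480],(280,200),interpolation=cv2.INTER_CUBIC)]),"w8")
print(tcp()[2]["contact_force"])
E
```

```text
wrist red_pin_knob 0.79 [312.3 200.6] [0.5614 0.1914]
wrist red_pin_knob 0.68 [608.6 343.6] [ 0.4834 -0.1615]
wrist jaw_fin 0.78 [391.3 199.4] [0.5791 0.1195]
top jaw_fin 0.64 [219.9 173.1] [0.5772 0.1138]
top blue_pin_knob 0.83 [414.2 162.4] [ 0.5721 -0.2746]
scene jaw_fin 0.62 [384.9 227.8] [0.5821 0.122 ]
scene blue_pin_knob 0.77 [233.5 183.4] [ 0.5665 -0.2748]
[-0.11812625  0.62305825 -1.22782404]
```

View pics/w8.png

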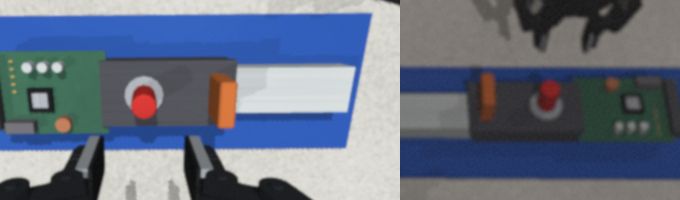

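The pin stands upright with its flange on the jaw at (144,95), and the fin is at (222,100). Knob and fin keep the right spacing, blue is unmoved and the gripper is clear, so I'm handing in.

```bash
python3 -c "
from rig import manip
print(manip.sign_off())"
```

```text
the job is handed in; nothing more can be done
None
```

I handed the job in at about 15 s: the jaw's hole is over the rail's hole to about 2 mm, the red pin is down through both with its flange on the jaw, the blue pin still stands in the rack, and the gripper is clear; no verdict came back.

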